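# Close the tester guard and scan its label

### The job

Lower the open hinged cover of the bench tester gently, guiding it all the way down onto its stop. Then take the code reader from its round pad and hold it steady for two seconds square to the barcode label on the closed, sloping cover, with its window about 70 mm from the middle of the label. Then set the reader down again, without dropping it, upright in the middle of its pad, leaving the cover closed and the two loose cages where they are.

Things in the scene. Friction and masses are not known exactly. Their poses are not given: they have to be found in the camera images.
- cover (a joint): angle of the tester's hinged cover in rad: 0 = closed on its stop, sloping 35 degrees down towards its front; grows as the cover swings up; at most 2.0 (stands steeply open). The hinge is stiff enough to hold the cover only when it stands steeply open; lower down it falls shut unless it is held. Cover about 0.45 kg.
- cover_hinge (a point): middle of the cover's hinge line, 155 mm above the table, at the rear of the grey tester (tester 135 mm deep, 230 mm wide: it reaches 95 mm in front of and 40 mm behind the hinge line; front wall 76 mm high). Axes turn with the cover: y along the hinge, -x from the hinge to the handle, z out of the cover's outer face.
- cover_handle (a point): middle of the cover's handle: a black round bar of 14 mm diameter, 110 mm long, parallel to the hinge and 185 mm from it, joined at its two ends to the cover by 65 mm long arms, so that the gap between bar and cover edge is open. About 49 mm above the table when closed. Axes as cover_hinge.
- label (a point): centre of the paper barcode label (80 x 50 mm) on the outer face of the cover, 68 mm from the hinge. Axes turn with the cover: z points out of the label, y along the hinge. The cover is an aluminium frame (120 mm from hinge to edge, 198 mm wide, 8 mm thick) with a clear window behind the label.
- reader: hand-held code reader, loose, 0.25 kg, 135 mm high, standing upright on its round grey hood (68 mm diameter at the foot, narrowing to 40 mm at 60 mm up). Above the hood is a black grip, 44 mm along its x and 34 mm along its y, from 55 to 135 mm up. Origin: centre of the window in the underside of the hood; z points up through the grip, the reader looks along -z.
- reader_focus (a point): the reader's reading point, 70 mm straight ahead of its window (along its -z). Axes as the reader.
- pad_top (a point): centre of the top of the reader's pad: a fixed round grey disc, 120 mm in diameter, 14 mm high. It lies to the left or to the right of the tester.
- cage_a: bystander: loose black cage, 68 mm in diameter, 90 mm high, standing upright to the left. Origin: centre of its underside. To be left alone.
- cage_b: bystander: loose black cage as cage_a, standing to the right. To be left alone.
- tray: bystander: fixed blue tray 170 x 130 mm, 50 mm high, with springs and cages up to 86 mm high in it, on the side of the tester where the pad is not. Origin: centre of its underside.

How it is judged:
By the outcome, as a careful person would: the job done as asked, in the order asked, and still so for the second after the job is handed in, with the robot touching nothing.
It also fails if it takes over 72 s, if anything falls off the work surface, if the arm or the gripper's body presses on something with over 40 N, if the wrist force passes 120 N, or if a joint passes its speed limit or range.

### The arm

A 6-joint arm with a two-finger parallel gripper is mounted at the origin on the work surface. World frame = base frame: x ahead of the robot, y to its left, z up, the work surface at z = 0. Lengths are in mm, angles in rad, forces in N, time in s.
With the tool pointing down it reaches from about 275 to 750 mm from the base axis. Payload 10.2 kg.
Tool frame: the origin (TCP) lies between the finger pads; the fingertips stand 25 mm ahead of it and the grasp point (between the pads) lies 6 mm ahead of it; z points along the fingers, y is the line along which they close (so a half turn about z gives the same grasp; the last joint's range is limited). The gripper opens to 85 mm and grips with 20 to 120 N. Pads are 22 mm wide; open, the fingers measure 114 mm over their backs; the gripper's body (76 mm by 85 mm) begins 54 mm behind the grasp point. The pads swing forward as they close: fully open they stand 13 mm farther back than shut.
Start: joints at [1.122, 0.313, 1.498, -0, 1.331, -0.223], TCP at [117.553, 511.676, 256.294] pointing down, gripper open.
Joint ranges: [-2.94, 2.94], [-0.97, 2.17], [0.19, 2.56], [-1.23, 4.37], [0.02, 3.11], [-2.88, 2.88]. Speed limits (rad/s): [2.39, 2.39, 3.01, 3.14, 3.14, 3.14].

### API

Orientations are given as a unit quaternion [w, x, y, z].
In Python, from rig import ctrl, eyes, finish_job gives the robot as it stands.
- The arm moves only by the tool step_arm, never from a script. Its argument "increments" is a list of rows, each an object of numbers: "dx", "dy", "dz": the shift along the tool's x, y, z in units of 25 mm (1.0 is 25 mm); "wx", "wy", "wz": the turn, a rotation vector about the tool's x, y, z in units of 6 degrees (1.0 is 6 degrees). A call has 1 to 5 rows; each row shifts and turns the commanded pose from where the row before left it, along the tool's axes as they then stand; what a row does not reach is not made up. A row lasts 1/10 s, in which the tool goes at most 50 mm and 8.59 degrees, less where a joint would pass 70% of its speed; a pose out of reach is approached as far as the arm can. A call is refused whole if a number of a shift passes 1 or a number of a turn 1, either way. A call with a gripper value outside its range is refused whole. "fingers" is the finger opening in mm, from 0 to 85.4, set as the call begins (left out, the last holds). The fingers move at their own pace and stop on an object; "squeeze" is the grip in N (left out, the last holds). Time passes only in rows, so rows that do not move let the fingers close. It gives the time, the measured TCP pose, the force, the opening and the grip force at its end, in the units of the state.
- ctrl.sense(): the state, without advancing time (a new reading comes with each control period).
- eyes.capture(name): name is "scene" or "top"; returns a dict with "frame" (480x640x3 uint8, blue, green, red), "fx", "fy", "cx", "cy" (pixels), "k1" (the pictures are not rectified: a ray, as slopes to the right and down, at radius r is drawn at 1 + k1 r^2 times it, then the intrinsics apply), "R" (3x3) and "t" (3): a world point X has camera coordinates R X + t. Camera axes: x right, y down, z forward; pixel columns grow to the right and rows downward; lengths in mm; the calibration is good to about 2 mm. A picture is of the moment at which its call begins. There is no depth.
- finish_job(): hands the job in; it is judged then, once.
Trained networks look in the newest picture that a camera, given by its name, has taken for a name from the list of things; names that differ only in an ending like _2 or _b are one class to them, and where a whole thing is asked for, a point or a joint stands for the part that bears it (a point fixed in the world has none). Each returns a list of dicts, best first, with "p" (0 to 1); they miss things now and then, are a little off and sometimes report something else, mostly with a low value. They report only what shows in the picture. A call takes as long as a camera call.
- eyes.cut_out(camera, label): "mask" (480x640 bool, what is visible of it).
- eyes.landmark_of(camera, label): "point" ([x, y, z] in mm, in the coordinates of the camera as it stood for that picture, good to about 4 mm: a listed point, or the origin of a listed thing).
The state is a dict: "time_s": time; "joints": joint angles; "dq": joint speeds; "tau": joint torques, N m; "eef_pos": TCP position; "ee_rot": TCP orientation; "force": force on the tool from outside, world axes, zero at the start; "wrist_torque": the same for the moment, N m; "grip_width": opening from 0.0 (shut) to 1.0 (fully open); "grip_force": force on a finger pad.
Only numpy, scipy, OpenCV 4.12 (cv2) and the standard library are available. Lean on these libraries where they do the work, as an engineer would, in place of code of your own. Each camera call takes 0.05 s, during which the arm holds its last target. There are 200 camera calls.

## Working session

There is one attempt and no reset: what is moved stays moved. The work goes in short steps, Python scripts to look and compute and a tool call to move; the robot and the scene stay as the last step left them, time stands still between calls to the robot, and variables do not carry over. Pictures are saved under pics/ and viewed, at most 10 in all, crops included, and the job is handed in when it is done.

Besides the shell and the picture viewer there is one more tool, called as name(argument=value, ...) on one line, values as JSON. step_arm: Moves the arm, as the interface text tells. Its arguments: {"type":"object","properties":{"increments":{"type":"array"},"fingers":{"type":"number"},"squeeze":{"type":"number"}},"required":["increments"]}

```bash
mkdir -p pics; ls; cat > h.py <<'E'
import numpy as np, cv2
from rig import ctrl, eyes, finish_job
from scipy.spatial.transform import Rotation as Ro
np.set_printoptions(precision=3,suppress=True)
def R(q): return Ro.from_quat([q[1],q[2],q[3],q[0]])
def look(cam,names,save=None):
    c=eyes.capture(cam); out={}
    if save: cv2.imwrite('pics/'+save+'.png',c['frame'])
    Rm=np.array(c['R']);t=np.array(c['t'])
    for n in names:
        for d in eyes.landmark_of(cam,n)[:3]:
            print(cam,n,round(d['p'],2),Rm.T@(np.array(d['point'])-t))
    return c
E
python3 - <<'E'
from h import *
for cam in('scene','top'):
    c=look(cam,['cover_hinge','cover_handle','label','reader','reader_focus','pad_top','cage_a','tray'],cam+'0')
    print('campos',-np.array(c['R']).T@np.array(c['t']))
print(ctrl.sense())
E
```

```text
pics
scene cover_hinge 0.77 [709.968  39.215 154.5  ]
scene cover_handle 0.72 [648.998  47.175 335.338]
scene label 0.67 [689.2    46.12  221.097]
scene reader 0.88 [490.028 303.337  15.83 ]
scene pad_top 0.8 [493.71  295.544  14.259]
scene cage_a 0.86 [ 712.687 -354.892   -0.511]
scene cage_a 0.69 [697.11  347.427  -2.542]
scene cage_a 0.56 [689.508  45.299 221.135]
scene tray 0.9 [ 442.762 -315.231   -4.1  ]
campos [1666.206  -42.531  885.145]
top cover_hinge 0.82 [707.357  40.883 152.87 ]
top cover_handle 0.64 [653.669  50.219 329.087]
top label 0.87 [691.833  40.543 220.969]
top reader 0.9 [491.635 299.326  13.767]
top reader_focus 0.4 [492.953 297.377  14.57 ]
top pad_top 0.72 [496.102 294.343  17.975]
top cage_a 0.81 [701.829 347.56   -3.56 ]
top cage_a 0.72 [ 719.207 -353.965   -2.196]
top tray 0.64 [ 444.4   -309.756    2.869]
campos [ 535.567   21.512 1172.336]
{'time_s': 0.9, 'joints': array([ 1.122,  0.313,  1.498, -0.   ,  1.331, -0.223]), 'dq': array([-0.001,  0.001, -0.001, -0.001,  0.001, -0.001]), 'tau': array([ -0.002, -41.217, -25.989,  -0.   ,   0.001,   0.   ]), 'eef_pos': array([117.543, 511.675, 256.291]), 'ee_rot': array([ 0.   ,  0.113,  0.994, -0.   ]), 'force': array([-0.362,  0.354,  0.069]), 'wrist_torque': array([-0.028,  0.012, -0.026]), 'grip_force': 0.0, 'grip_width': 0.999752015436926}
```

View pics/scene0.png

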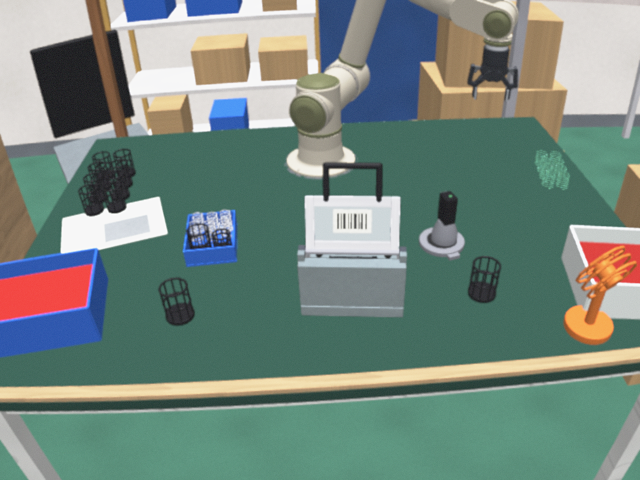

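View pics/top0.png

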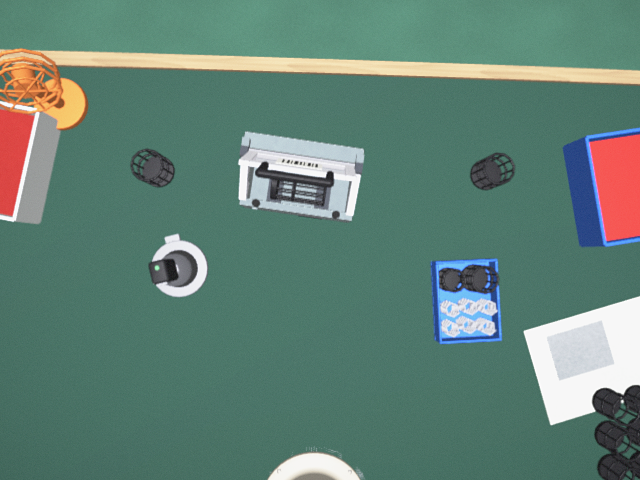

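The scene view looks from behind the tester: the cover stands open with its handle bar at about (353,165), and the reader is on its pad at (443,225). The top view shows the bar running (258,168)–(333,183), so the tester is yawed about -8°. The reader grip is at (163,270). Next I refine these.

```bash
cat >> h.py <<'E'
def proj(c,X):
    X=np.atleast_2d(np.asarray(X,float)); p=X@np.array(c['R']).T+np.array(c['t'])
    s=p[:,:2]/p[:,2:]; s=s*(1+c['k1']*(s**2).sum(1,keepdims=True))
    return s*[c['fx'],c['fy']]+[c['cx'],c['cy']]
def ray(c,uv,z):
    uv=np.atleast_2d(np.asarray(uv,float)); s0=(uv-[c['cx'],c['cy']])/[c['fx'],c['fy']]; s=s0.copy()
    for _ in range(20): s=s0/(1+c['k1']*(s**2).sum(1,keepdims=True))
    Rm=np.array(c['R']); o=-Rm.T@np.array(c['t']); d=np.c_[s,np.ones(len(s))]@Rm
    return o+d*((z-o[2])/d[:,2])[:,None]
E
python3 - <<'E'
from h import *
import collections
acc=collections.defaultdict(list); C={}
for k in range(3):
  for cam in('scene','top'):
    c=eyes.capture(cam);C[cam]=c;Rm=np.array(c['R']);t=np.array(c['t'])
    for n in ['cover_hinge','cover_handle','label','reader','pad_top']:
        d=eyes.landmark_of(cam,n)
        if d and d[0]['p']>.5: acc[n,cam].append(Rm.T@(np.array(d[0]['point'])-t))
for k,v in acc.items(): print(k,len(v),np.mean(v,0),np.std(v,0))
# bar line in top: dark pixels
f=C['top']['frame'].max(2); dark=(f<50)
for cam,roi in(('top',(158,192,250,340)),('scene',(158,172,315,390))):
    f=C[cam]['frame'].max(2); a,b,c0,d0=roi; ys,xs=np.nonzero(f[a:b,c0:d0]<60)
    r=cv2.minAreaRect(np.c_[xs+c0,ys+a].astype(np.float32)); print(cam,'bar',r)
for cam in C:
    m=[d for d in eyes.cut_out(cam,'reader')][0]['mask']
    ys,xs=np.nonzero(m); print(cam,'reader bbox',xs.min(),xs.max(),ys.min(),ys.max())
crop=lambda im,x,y,w,h,s:cv2.resize(im[y:y+h,x:x+w],None,fx=s,fy=s,interpolation=cv2.INTER_CUBIC)
A=crop(C['top']['frame'],130,220,100,90,4);B=crop(C['top']['frame'],230,120,140,110,4)
im=np.zeros((450,780,3),np.uint8);im[:360,:400]=A;B=crop(C['top']['frame'],235,125,126,100,3);im[:300,402:780]=B
cv2.imwrite('pics/crop1.png',im)
cv2.imwrite('pics/t1full.png',C['top']['frame'])
import pickle;pickle.dump(C,open('C.pkl','wb'))
E
```

```text
('cover_hinge', 'scene') 3 [706.706  37.874 153.873] [0.5   0.722 0.517]
('cover_handle', 'scene') 3 [648.993  47.249 332.789] [1.751 1.095 1.281]
('label', 'scene') 3 [606.586 -74.861 146.345] [119.599 169.174 104.026]
('reader', 'scene') 3 [487.9   302.399  18.392] [0.846 0.135 0.973]
('pad_top', 'scene') 3 [494.181 295.133  12.267] [0.481 1.264 0.916]
('cover_hinge', 'top') 3 [710.187  41.901 152.382] [0.332 1.56  0.984]
('cover_handle', 'top') 3 [652.2    48.95  329.033] [1.903 0.968 0.816]
('reader', 'top') 3 [492.405 301.512  14.971] [0.337 1.358 1.678]
('pad_top', 'top') 3 [493.521 296.358  16.989] [1.541 0.953 1.536]
('label', 'top') 2 [693.363  42.117 220.533] [0.327 1.745 0.486]
top bar ((294.0, 176.0), (30.0, 76.0), 90.0)
scene bar ((352.5, 167.5), (7.0, 57.0), 90.0)
scene reader bbox 432 457 192 244
top reader bbox 148 192 254 287
```

View pics/crop1.png

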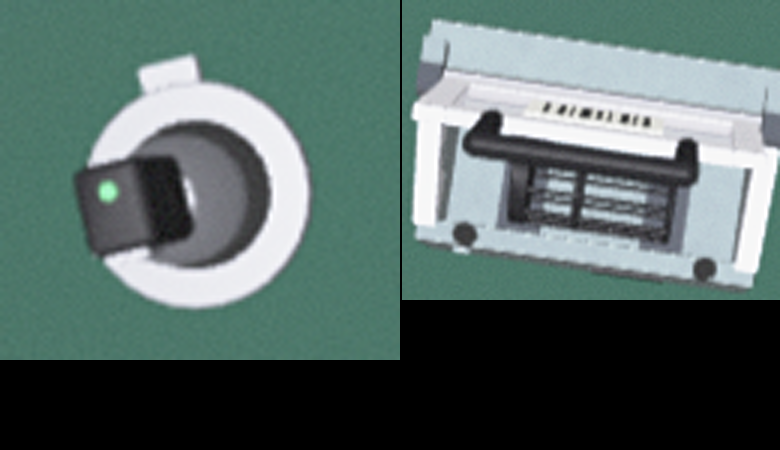

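The crop shows the reader's grip top face with corners near crop (77,172), (95,253) and its long side running roughly along world x. The bar axis in the crop runs from (470,145) to (693,171).

```bash
python3 - <<'E'
from h import *
import pickle;C=pickle.load(open('C.pkl','rb'));c=C['top']
def cr(p,off,s): return np.array(p)/s+off
b=cr([[470-402,145],[693-402,171]],[235,125],3); 
for z in(331,): P=ray(c,b,z);print(P,P.mean(0),np.degrees(np.arctan2(-(P[0]-P[1])[0],(P[0]-P[1])[1])))
e=cr([[415-402,240],[755-402,288]],[235,125],3);P=ray(c,e,76);print('front',P,np.degrees(np.arctan2(-(P[0]-P[1])[0],(P[0]-P[1])[1])))
e=cr([[435-402,22],[780-402,72]],[235,125],3);P=ray(c,e,155);print('rear',P,np.degrees(np.arctan2(-(P[0]-P[1])[0],(P[0]-P[1])[1])))
g=cr([[77,172],[97,254],[145,158]],[130,220],4);P=ray(c,g,149);print('grip',P);d=P[0]-P[1];print(np.degrees(np.arctan2(d[1],d[0])),np.linalg.norm(d));d=P[0]-P[2];print(np.degrees(np.arctan2(-d[0],d[1])),np.linalg.norm(d))
# pad circle
pc=[[198,81],[310,193],[195,307]]
f=c['frame'];m=((f.min(2)>150)).astype(np.uint8)
m[:220]=0;m[310:]=0;m[:,:130]=0;m[:,230:]=0;m[:242]=0
ct=max(cv2.findContours(m,0,1)[0],key=cv2.contourArea)[:,0]
ct=ct[ct[:,0]>165]; P=ray(c,ct,14)[:,:2]
from scipy.optimize import least_squares
r=least_squares(lambda q:np.hypot(*(P-q[:2]).T)-q[2],[495,295,60],loss='soft_l1');print('pad',r.x,np.abs(r.fun).mean())
cs=C['scene'];print(ray(cs,[[352.5,167.5]],331), ray(cs,[[325,167.5],[381,167.5]],331))
# reader hood foot in top view dark circle: predict projections
print(proj(c,[[491,301,14],[491,301,149],[494.5,296,14]]))
P=ray(c,[np.array([113.5,206])/4+[130,220]],149);print('grip top centre',P)
E
```

```text
[[657.474 104.153 331.   ]
 [647.017 -11.38  331.   ]] [652.246  46.387 331.   ] -5.171491749703715
front [[629.407 164.229  76.   ]
 [602.738 -64.911  76.   ]] -6.638756099679695
rear [[759.816 145.469 155.   ]
 [734.334 -71.619 155.   ]] -6.6948037679305274
grip [[510.547 319.221 149.   ]
 [472.619 308.663 149.   ]
 [517.795 287.863 149.   ]]
15.556763410173513 39.36953450191655
13.015056368834761 32.18488142420348
pad [498.015 292.563  54.074] 7.9970234618030736
[[661.466  46.171 331.   ]] [[655.529  -9.487 331.   ]
 [667.321 103.712 331.   ]]
[[176.326 271.322]
 [158.705 273.715]
 [178.755 269.717]]
grip top centre [[495.108 301.75  149.   ]]
```

```bash
cat >> h.py <<'E'
YAW=np.radians(-6.6); EX=np.array([np.cos(YAW),np.sin(YAW),0]); EY=np.array([-np.sin(YAW),np.cos(YAW),0]); UZ=np.array([0,0,1.])
def tool(tilt,ex=EX):   # tilt deg forward; tool y along ex-ish
    t=np.radians(tilt); z=np.sin(t)*ex-np.cos(t)*UZ; y=np.cos(t)*ex+np.sin(t)*UZ
    return Ro.from_matrix(np.c_[np.cross(y,z),y,z])
def delta(p,Rt=None,quiet=False):
    s=ctrl.sense(); Rn=R(s['ee_rot']); d=Rn.inv().apply(np.array(p)-s['eef_pos'])/25
    w=np.degrees((Rn.inv()*(Rt or Rn)).as_rotvec())/6
    print('t',round(s['time_s'],2),'pos',s['eef_pos'],'F',s['force'],'tq',s['wrist_torque']); print(' shift units',d,'turn units',w)
E
python3 - <<'E'
from h import *
delta([621.4,50.4,422],tool(0)); print(tool(0).as_matrix())
E
```

```text
t 2.8 pos [117.556 511.684 256.289] F [-0.346  0.206  0.123] tq [ 0.01   0.005 -0.024]
 shift units [-23.773 -13.47   -6.629] turn units [ 0.    -0.    13.944]
[[ 0.115  0.993  0.   ]
 [ 0.993 -0.115  0.   ]
 [ 0.     0.    -1.   ]]
```

step_arm(increments=[{"dz": -1, "wz": 1}, {"dz": -1, "wz": 1}, {"dz": -1, "wz": 1}, {"dz": -1, "wz": 1}, {"dz": -1, "wz": 1}], fingers=50)

```text
invalid input at $.increments[0]: expected keys dx, dy, dz, wx, wy, wz
```

step_arm(increments=[{"dz": -0.5, "wz": 1}, {"dz": -0.5, "wz": 1}, {"dz": -0.5, "wz": 1}, {"dz": -0.5, "wz": 1}, {"wz": 1}])

```text
invalid input at $.increments[0]: expected keys dx, dy, dz, wx, wy, wz
```

step_arm(increments=[{"wz": 1}, {"wz": 1}, {"wz": 1}, {"wz": 0.9}, {}])

```text
invalid input at $.increments[0]: expected keys dx, dy, dz, wx, wy, wz
```

```bash
python3 - <<'E'
from h import *
delta([621.4,50.4,422],tool(0));print(ctrl.sense()['joints'])
E
```

```text
t 2.8 pos [117.556 511.684 256.289] F [-0.346  0.206  0.123] tq [ 0.01   0.005 -0.024]
 shift units [-23.773 -13.47   -6.629] turn units [ 0.    -0.    13.944]
[ 1.122  0.313  1.498  0.     1.331 -0.223]
```

All six keys are needed in every row.

step_arm(increments=[{"dx": 0, "dy": 0, "dz": -1, "wx": 0, "wy": 0, "wz": 1}, {"dx": 0, "dy": 0, "dz": -1, "wx": 0, "wy": 0, "wz": 1}, {"dx": 0, "dy": 0, "dz": -1, "wx": 0, "wy": 0, "wz": 1}, {"dx": 0, "dy": 0, "dz": -1, "wx": 0, "wy": 0, "wz": 1}, {"dx": 0, "dy": 0, "dz": -1, "wx": 0, "wy": 0, "wz": 1}], fingers=50)

```text
time_s: 3.3
eef_pos: [117.5, 511.6, 382.4]
ee_rot: [-0.0, 0.368, 0.93, 0.0]
force: [-0.7, 0.3, -0.4]
grip_width: 0.582
grip_force: 0.0
```

step_arm(increments=[{"dx": 0, "dy": 0, "dz": -0.5, "wx": 0, "wy": 0, "wz": 1}, {"dx": 0, "dy": 0, "dz": -0.5, "wx": 0, "wy": 0, "wz": 1}, {"dx": 0, "dy": 0, "dz": -0.5, "wx": 0, "wy": 0, "wz": 1}, {"dx": 0, "dy": 0, "dz": 0, "wx": 0, "wy": 0, "wz": 1}, {"dx": 0, "dy": 0, "dz": 0, "wx": 0, "wy": 0, "wz": 1}])

```text
time_s: 3.8
eef_pos: [117.6, 511.7, 419.1]
ee_rot: [-0.0, 0.596, 0.803, 0.0]
force: [-0.5, 0.3, 0.4]
grip_width: 0.583
grip_force: 0.0
```

step_arm(increments=[{"dx": 0, "dy": 0, "dz": 0, "wx": 0, "wy": 0, "wz": 1}, {"dx": 0, "dy": 0, "dz": 0, "wx": 0, "wy": 0, "wz": 1}, {"dx": 0, "dy": 0, "dz": 0, "wx": 0, "wy": 0, "wz": 1}, {"dx": 0, "dy": 0, "dz": 0, "wx": 0, "wy": 0, "wz": 0.94}, {"dx": 0, "dy": 0, "dz": 0, "wx": 0, "wy": 0, "wz": 0}])

```text
time_s: 4.3
eef_pos: [117.5, 511.7, 418.8]
ee_rot: [0.0, 0.747, 0.665, -0.0]
force: [-1.2, -1.0, 0.8]
grip_width: 0.584
grip_force: 0.0
```

```bash
python3 - <<'E'
from h import *
delta([621.4,50.4,422],tool(0));print(ctrl.sense()['joints'])
E
```

```text
t 4.3 pos [117.545 511.661 418.796] F [-1.17  -0.969  0.789] tq [0.022 0.009 0.01 ]
 shift units [-16.002  22.148  -0.128] turn units [-0.     0.    -0.004]
[ 1.122  0.261  1.152 -0.     1.728  1.237]
```

step_arm(increments=[{"dx": -0.7, "dy": 0.9, "dz": 0, "wx": 0, "wy": 0, "wz": 0}, {"dx": -0.7, "dy": 0.9, "dz": 0, "wx": 0, "wy": 0, "wz": 0}, {"dx": -0.7, "dy": 0.9, "dz": 0, "wx": 0, "wy": 0, "wz": 0}, {"dx": -0.7, "dy": 0.9, "dz": 0, "wx": 0, "wy": 0, "wz": 0}, {"dx": -0.7, "dy": 0.9, "dz": 0, "wx": 0, "wy": 0, "wz": 0}])

```text
time_s: 4.8
eef_pos: [219.9, 411.0, 418.9]
ee_rot: [0.0, 0.745, 0.667, 0.0]
force: [1.5, 0.8, -0.3]
grip_width: 0.588
grip_force: 0.0
```

step_arm(increments=[{"dx": -0.7, "dy": 0.9, "dz": 0, "wx": 0, "wy": 0, "wz": 0}, {"dx": -0.7, "dy": 0.9, "dz": 0, "wx": 0, "wy": 0, "wz": 0}, {"dx": -0.7, "dy": 0.9, "dz": 0, "wx": 0, "wy": 0, "wz": 0}, {"dx": -0.7, "dy": 0.9, "dz": 0, "wx": 0, "wy": 0, "wz": 0}, {"dx": -0.7, "dy": 0.9, "dz": 0, "wx": 0, "wy": 0, "wz": 0}])

```text
time_s: 5.3
eef_pos: [321.7, 311.1, 418.9]
ee_rot: [0.0, 0.745, 0.667, 0.0]
force: [0.5, 0.5, 0.1]
grip_width: 0.585
grip_force: 0.0
```

step_arm(increments=[{"dx": -0.7, "dy": 0.9, "dz": 0, "wx": 0, "wy": 0, "wz": 0}, {"dx": -0.7, "dy": 0.9, "dz": 0, "wx": 0, "wy": 0, "wz": 0}, {"dx": -0.7, "dy": 0.9, "dz": 0, "wx": 0, "wy": 0, "wz": 0}, {"dx": -0.7, "dy": 0.9, "dz": 0, "wx": 0, "wy": 0, "wz": 0}, {"dx": -0.7, "dy": 0.9, "dz": 0, "wx": 0, "wy": 0, "wz": 0}])

```text
time_s: 5.8
eef_pos: [423.5, 211.3, 418.9]
ee_rot: [0.0, 0.746, 0.666, 0.0]
force: [0.7, 0.3, 0.2]
grip_width: 0.586
grip_force: 0.0
```

step_arm(increments=[{"dx": -0.7, "dy": 0.9, "dz": 0, "wx": 0, "wy": 0, "wz": 0}, {"dx": -0.7, "dy": 0.9, "dz": 0, "wx": 0, "wy": 0, "wz": 0}, {"dx": -0.7, "dy": 0.9, "dz": 0, "wx": 0, "wy": 0, "wz": 0}, {"dx": -0.7, "dy": 0.9, "dz": 0, "wx": 0, "wy": 0, "wz": 0}, {"dx": -0.7, "dy": 0.9, "dz": 0, "wx": 0, "wy": 0, "wz": 0}])

```text
time_s: 6.3
eef_pos: [525.2, 111.5, 418.8]
ee_rot: [0.0, 0.746, 0.666, 0.0]
force: [0.3, 0.2, -0.4]
grip_width: 0.584
grip_force: 0.0
```

step_arm(increments=[{"dx": -0.7, "dy": 0.9, "dz": 0, "wx": -0.75, "wy": 0, "wz": 0}, {"dx": 0, "dy": 0.9, "dz": 0, "wx": -0.75, "wy": 0, "wz": 0}, {"dx": 0, "dy": 0, "dz": 0, "wx": -0.75, "wy": 0, "wz": 0}, {"dx": 0, "dy": 0, "dz": 0, "wx": -0.75, "wy": 0, "wz": 0}, {"dx": 0, "dy": 0, "dz": 0, "wx": 0, "wy": 0, "wz": 0}])

```text
time_s: 6.8
eef_pos: [566.3, 90.1, 420.9]
ee_rot: [0.117, 0.736, 0.658, 0.104]
force: [0.2, -0.9, -0.0]
grip_width: 0.587
grip_force: 0.0
```

```bash
python3 - <<'E'
from h import *
look('top',['cover_handle']);look('scene',['cover_handle'],'s2')
delta([621.4,50.4,422],tool(18));print(ctrl.sense()['joints'])
E
```

```text
top cover_handle 0.76 [652.656  50.673 331.839]
scene cover_handle 0.84 [648.876  47.163 334.499]
t 7.0 pos [567.372  89.832 420.524] F [-0.919  0.782 -0.758] tq [-0.005  0.126  0.006]
 shift units [-1.321  2.232  0.66 ] turn units [-0.014 -0.001  0.011]
[-0.037  0.215  1.234 -0.024  1.381  0.078]
```

step_arm(increments=[{"dx": -0.7, "dy": 0.75, "dz": 0.2, "wx": 0, "wy": 0, "wz": 0}, {"dx": -0.6, "dy": 0.75, "dz": 0.2, "wx": 0, "wy": 0, "wz": 0}, {"dx": 0, "dy": 0.75, "dz": 0.2, "wx": 0, "wy": 0, "wz": 0}, {"dx": 0, "dy": 0, "dz": 0.4, "wx": 0, "wy": 0, "wz": 0}, {"dx": 0, "dy": 0, "dz": 0, "wx": 0, "wy": 0, "wz": 0}])

```text
time_s: 7.5
eef_pos: [624.2, 50.6, 411.7]
ee_rot: [0.115, 0.737, 0.658, 0.103]
force: [-0.2, 0.9, -0.8]
grip_width: 0.586
grip_force: 0.0
```

```bash
python3 - <<'E'
from h import *
c=eyes.capture('scene');cv2.imwrite('pics/s3.png',cv2.resize(c['frame'][60:300,260:480],None,fx=2.4,fy=2.4))
delta([649.5,47.3,337.7],tool(18));print(ctrl.sense()['joints'])
E
```

```text
t 7.55 pos [623.865  50.874 412.867] F [-0.532  0.341 -0.177] tq [-0.007  0.109  0.011]
 shift units [-0.025  0.064  3.179] turn units [-0.027 -0.002  0.009]
[-0.104  0.338  1.093 -0.003  1.399  0.01 ]
```

View pics/s3.png

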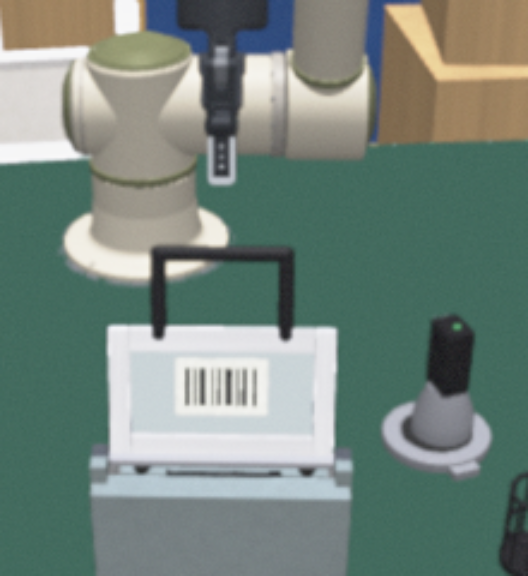

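The gripper (crop 222,160) is centred above the bar (crop 222,254). I descend and close on it.

step_arm(increments=[{"dx": 0, "dy": 0, "dz": 0.8, "wx": 0, "wy": 0, "wz": 0}, {"dx": 0, "dy": 0, "dz": 0.8, "wx": 0, "wy": 0, "wz": 0}, {"dx": 0, "dy": 0, "dz": 0.8, "wx": 0, "wy": 0, "wz": 0}, {"dx": 0, "dy": 0.05, "dz": 0.8, "wx": 0, "wy": 0, "wz": 0}, {"dx": 0, "dy": 0, "dz": 0, "wx": 0, "wy": 0, "wz": 0}])

```text
time_s: 8.05
eef_pos: [649.2, 48.1, 336.0]
ee_rot: [0.115, 0.737, 0.658, 0.103]
force: [0.2, -0.3, -0.5]
grip_width: 0.584
grip_force: 0.0
```

step_arm(increments=[{"dx": 0, "dy": 0, "dz": 0, "wx": 0, "wy": 0, "wz": 0}, {"dx": 0, "dy": 0, "dz": 0, "wx": 0, "wy": 0, "wz": 0}, {"dx": 0, "dy": 0, "dz": 0, "wx": 0, "wy": 0, "wz": 0}, {"dx": 0, "dy": 0, "dz": 0, "wx": 0, "wy": 0, "wz": 0}, {"dx": 0, "dy": 0, "dz": 0, "wx": 0, "wy": 0, "wz": 0}], fingers=5, squeeze=25)

```text
time_s: 8.55
eef_pos: [649.8, 47.8, 340.2]
ee_rot: [0.118, 0.737, 0.657, 0.105]
force: [-5.2, 1.6, 6.5]
grip_width: 0.154
grip_force: 24.6
```

```bash
python3 - <<'E'
from h import *
look('top',['cover_handle','label']);look('scene',['cover_handle','label'])
s=ctrl.sense();print(s['grip_width']*85.4,s['grip_force']);delta([649.5,47.3,337.7],tool(18))
# arc plan: TCP offset const in tool; H hinge
H=np.array([708.7,40,154.5]); b=s['eef_pos']+6*R(s['ee_rot']).as_matrix()[:,2]
r=b-H; rad=np.hypot(r@EX,r[2]); el=np.arctan2(r[2],-r@EX); print('bar',b,'radius',rad,'elev',np.degrees(el),'lat',r@EY)
T=R(s['ee_rot']).as_matrix()
N=40; e=np.linspace(el,np.radians(-35),N+1)
P=np.array([-185*np.cos(a)*EX+185*np.sin(a)*UZ for a in e]); D=np.diff(P,axis=0)@T/25
for i in range(0,N,5): print(np.degrees(e[i+5]).round(1),D[i:i+5].mean(0))
E
```

```text
top cover_handle 0.67 [653.649  50.627 329.375]
top label 0.68 [691.19   42.133 221.102]
scene cover_handle 0.58 [648.638  47.548 333.17 ]
scene label 0.96 [690.108  46.489 222.246]
12.934880569494162 24.586988389492035
t 8.85 pos [649.868  47.839 340.169] F [-3.717  1.155  5.919] tq [ 0.138  0.452 -0.006]
 shift units [-0.023 -0.042  0.09 ] turn units [ 0.021 -0.004  0.005]
bar [651.723  47.627 334.466] radius 188.92187089830404 elev 72.28789563147298 lat 1.0277421497916563
58.9 [ 0.    -0.344  0.038]
45.5 [ 0.    -0.325  0.117]
32.1 [ 0.    -0.289  0.189]
18.6 [ 0.    -0.238  0.251]
5.2 [-0.    -0.173  0.299]
-8.2 [-0.    -0.099  0.331]
-21.6 [-0.    -0.02   0.345]
-35.0 [-0.     0.061  0.34 ]
```

step_arm(increments=[{"dx": 0, "dy": -0.34, "dz": 0.01, "wx": 0, "wy": 0, "wz": 0}, {"dx": 0, "dy": -0.34, "dz": 0.02, "wx": 0, "wy": 0, "wz": 0}, {"dx": 0, "dy": -0.34, "dz": 0.04, "wx": 0, "wy": 0, "wz": 0}, {"dx": 0, "dy": -0.34, "dz": 0.06, "wx": 0, "wy": 0, "wz": 0}, {"dx": 0, "dy": -0.34, "dz": 0.07, "wx": 0, "wy": 0, "wz": 0}])

```text
time_s: 9.35
eef_pos: [611.5, 52.4, 321.6]
ee_rot: [0.118, 0.737, 0.657, 0.105]
force: [2.5, 1.6, 0.9]
grip_width: 0.154
grip_force: 25.3
```

```bash
cat >> h.py <<'E'
H=np.array([708.7,40,154.5])
def bar():
    s=ctrl.sense();T=R(s['ee_rot']).as_matrix();b=s['eef_pos']+6*T[:,2];r=b-H;el=np.degrees(np.arctan2(r[2],-r@EX))
    print('t',s['time_s'],'bar',b,'rad',np.hypot(r@EX,r[2]),'el',el,'grip',s['grip_width']*85.4,s['grip_force'],'F tool',T.T@s['force'],'tq',s['wrist_torque'])
E
python3 -c "
from h import *
bar()"
```

```text
t 9.35 bar [613.336  52.148 315.949] rad 187.90009273800342 el 59.23006346596658 grip 13.183131700233243 25.305886566638947 F tool [ 1.85   2.441 -0.167] tq [ 0.255 -0.415  0.076]
```

Forces are tiny; I continue along the arc.

step_arm(increments=[{"dx": 0, "dy": -0.33, "dz": 0.09, "wx": 0, "wy": 0, "wz": 0}, {"dx": 0, "dy": -0.33, "dz": 0.1, "wx": 0, "wy": 0, "wz": 0}, {"dx": 0, "dy": -0.33, "dz": 0.12, "wx": 0, "wy": 0, "wz": 0}, {"dx": 0, "dy": -0.32, "dz": 0.13, "wx": 0, "wy": 0, "wz": 0}, {"dx": 0, "dy": -0.31, "dz": 0.15, "wx": 0, "wy": 0, "wz": 0}])

```text
time_s: 9.85
eef_pos: [577.4, 56.3, 294.3]
ee_rot: [0.117, 0.737, 0.657, 0.105]
force: [1.5, 1.9, 0.8]
grip_width: 0.149
grip_force: 25.6
```

step_arm(increments=[{"dx": 0, "dy": -0.31, "dz": 0.16, "wx": 0, "wy": 0, "wz": 0}, {"dx": 0, "dy": -0.3, "dz": 0.175, "wx": 0, "wy": 0, "wz": 0}, {"dx": 0, "dy": -0.29, "dz": 0.19, "wx": 0, "wy": 0, "wz": 0}, {"dx": 0, "dy": -0.28, "dz": 0.2, "wx": 0, "wy": 0, "wz": 0}, {"dx": 0, "dy": -0.27, "dz": 0.215, "wx": 0, "wy": 0, "wz": 0}])

```text
time_s: 10.35
eef_pos: [550.1, 59.2, 259.9]
ee_rot: [0.117, 0.737, 0.657, 0.104]
force: [1.0, 4.3, 2.3]
grip_width: 0.151
grip_force: 25.5
```

```bash
python3 -c "
from h import *
bar()"
```

```text
t 10.35 bar [551.985  59.036 254.144] rad 186.6818777030093 el 32.259939860740324 grip 12.92409477773464 25.48646181821823 F tool [ 4.38   1.185 -1.99 ] tq [ 0.681 -0.126  0.167]
```

step_arm(increments=[{"dx": 0, "dy": -0.26, "dz": 0.23, "wx": 0, "wy": 0, "wz": 0}, {"dx": 0, "dy": -0.25, "dz": 0.24, "wx": 0, "wy": 0, "wz": 0}, {"dx": 0, "dy": -0.24, "dz": 0.25, "wx": 0, "wy": 0, "wz": 0}, {"dx": 0, "dy": -0.225, "dz": 0.26, "wx": 0, "wy": 0, "wz": 0}, {"dx": 0, "dy": -0.21, "dz": 0.27, "wx": 0, "wy": 0, "wz": 0}])

```text
time_s: 10.85
eef_pos: [532.0, 61.1, 220.9]
ee_rot: [0.117, 0.737, 0.657, 0.104]
force: [1.1, 1.7, 1.2]
grip_width: 0.152
grip_force: 24.9
```

step_arm(increments=[{"dx": 0, "dy": -0.2, "dz": 0.28, "wx": 0, "wy": 0, "wz": 0}, {"dx": 0, "dy": -0.19, "dz": 0.29, "wx": 0, "wy": 0, "wz": 0}, {"dx": 0, "dy": -0.17, "dz": 0.3, "wx": 0, "wy": 0, "wz": 0}, {"dx": 0, "dy": -0.16, "dz": 0.305, "wx": 0, "wy": 0, "wz": 0}, {"dx": 0, "dy": -0.145, "dz": 0.315, "wx": 0, "wy": 0, "wz": 0}])

```text
time_s: 11.35
eef_pos: [523.2, 62.1, 178.9]
ee_rot: [0.117, 0.737, 0.657, 0.104]
force: [3.3, 0.9, 0.4]
grip_width: 0.15
grip_force: 24.4
```

```bash
python3 -c "
from h import *
bar()"
```

```text
t 11.35 bar [525.092  61.922 173.201] rad 185.85435446509294 el 5.774965540546287 grip 12.80750870554426 24.398537278175354 F tool [1.259 3.188 0.627] tq [ 0.239 -0.43   0.   ]
```

step_arm(increments=[{"dx": 0, "dy": -0.13, "dz": 0.32, "wx": 0, "wy": 0, "wz": 0}, {"dx": 0, "dy": -0.115, "dz": 0.325, "wx": 0, "wy": 0, "wz": 0}, {"dx": 0, "dy": -0.1, "dz": 0.33, "wx": 0, "wy": 0, "wz": 0}, {"dx": 0, "dy": -0.085, "dz": 0.335, "wx": 0, "wy": 0, "wz": 0}, {"dx": 0, "dy": -0.07, "dz": 0.34, "wx": 0, "wy": 0, "wz": 0}])

```text
time_s: 11.85
eef_pos: [524.8, 62.0, 136.2]
ee_rot: [0.118, 0.737, 0.657, 0.105]
force: [7.6, 0.1, 2.1]
grip_width: 0.152
grip_force: 24.4
```

step_arm(increments=[{"dx": 0, "dy": -0.05, "dz": 0.34, "wx": 0, "wy": 0, "wz": 0}, {"dx": 0, "dy": -0.035, "dz": 0.345, "wx": 0, "wy": 0, "wz": 0}, {"dx": 0, "dy": -0.02, "dz": 0.345, "wx": 0, "wy": 0, "wz": 0}, {"dx": 0, "dy": -0.005, "dz": 0.345, "wx": 0, "wy": 0, "wz": 0}, {"dx": 0, "dy": 0.01, "dz": 0.345, "wx": 0, "wy": 0, "wz": 0}])

```text
time_s: 12.35
eef_pos: [536.8, 60.5, 95.3]
ee_rot: [0.119, 0.737, 0.657, 0.106]
force: [9.2, -0.1, 4.8]
grip_width: 0.15
grip_force: 24.5
```

```bash
python3 -c "
from h import *
bar()"
```

```text
t 12.35 bar [538.634  60.33   89.652] rad 183.1406982114553 el -20.73756559426331 grip 12.823301175866868 24.46340560913086 F tool [ 0.987 10.158 -1.68 ] tq [-0.013 -1.667 -0.041]
```

step_arm(increments=[{"dx": 0, "dy": 0.03, "dz": 0.27, "wx": 0, "wy": 0, "wz": 0}, {"dx": 0, "dy": 0.04, "dz": 0.27, "wx": 0, "wy": 0, "wz": 0}, {"dx": 0, "dy": 0.05, "dz": 0.27, "wx": 0, "wy": 0, "wz": 0}, {"dx": 0, "dy": 0.06, "dz": 0.26, "wx": 0, "wy": 0, "wz": 0}, {"dx": 0, "dy": 0.07, "dz": 0.26, "wx": 0, "wy": 0, "wz": 0}])

```text
time_s: 12.85
eef_pos: [553.1, 58.6, 66.0]
ee_rot: [0.119, 0.737, 0.657, 0.106]
force: [7.1, -0.2, 5.7]
grip_width: 0.153
grip_force: 24.4
```

```bash
python3 -c "
from h import *
bar()"
```

```text
t 12.85 bar [554.986  58.381  60.307] rad 181.21242984393683 el -31.3183329412394 grip 13.070801378092526 24.44599360227585 F tool [ 0.663  8.527 -3.219] tq [-0.16  -1.452 -0.002]
```

step_arm(increments=[{"dx": 0, "dy": 0.03, "dz": 0.1, "wx": 0, "wy": 0, "wz": 0}, {"dx": 0, "dy": 0.03, "dz": 0.1, "wx": 0, "wy": 0, "wz": 0}, {"dx": 0, "dy": 0.03, "dz": 0.1, "wx": 0, "wy": 0, "wz": 0}, {"dx": 0, "dy": 0.03, "dz": 0.1, "wx": 0, "wy": 0, "wz": 0}, {"dx": 0, "dy": 0, "dz": 0, "wx": 0, "wy": 0, "wz": 0}])

```text
time_s: 13.35
eef_pos: [556.7, 58.6, 58.1]
ee_rot: [0.117, 0.737, 0.657, 0.104]
force: [-14.6, 0.2, 29.1]
grip_width: 0.15
grip_force: 30.5
```

```bash
python3 -c "
from h import *
look('top',['cover_handle']);look('scene',['cover_handle','label','cover_hinge'])
bar()"
```

```text
top cover_handle 0.82 [563.097  60.704  45.989]
top cover_handle 0.34 [495.525 294.977  19.638]
scene cover_handle 0.56 [556.214  57.937  48.476]
scene label 0.6 [653.994  49.611 118.049]
scene cover_hinge 0.59 [708.673  37.84  152.134]
t 13.65 bar [558.535  58.345  52.433] rad 182.4901169111013 el -34.00738213741582 grip 12.956880793187242 30.512206256389618 F tool [ -0.832  -4.814 -32.881] tq [ 0.054  0.997 -0.081]
```

It is on the stop (33 N, handle seen at z ≈ 48). I release and back off.

step_arm(increments=[{"dx": 0, "dy": 0, "dz": -0.15, "wx": 0, "wy": 0, "wz": 0}, {"dx": 0, "dy": 0, "dz": 0, "wx": 0, "wy": 0, "wz": 0}, {"dx": 0, "dy": 0, "dz": 0, "wx": 0, "wy": 0, "wz": 0}, {"dx": 0, "dy": 0, "dz": 0, "wx": 0, "wy": 0, "wz": 0}, {"dx": 0, "dy": 0, "dz": 0, "wx": 0, "wy": 0, "wz": 0}], fingers=42)

```text
time_s: 14.15
eef_pos: [555.6, 58.5, 59.6]
ee_rot: [0.116, 0.737, 0.657, 0.104]
force: [-0.2, 0.7, -0.5]
grip_width: 0.492
grip_force: 0.0
```

step_arm(increments=[{"dx": 0, "dy": 0, "dz": -0.3, "wx": 0, "wy": 0, "wz": 0}, {"dx": 0, "dy": 0, "dz": -0.8, "wx": 0, "wy": 0, "wz": 0}, {"dx": 0, "dy": 0, "dz": -1, "wx": 0, "wy": 0, "wz": 0}, {"dx": 0, "dy": 0, "dz": -1, "wx": 0, "wy": 0, "wz": 0}, {"dx": 0, "dy": 0, "dz": -1, "wx": 0, "wy": 0, "wz": 0}])

```text
time_s: 14.65
eef_pos: [523.7, 62.2, 158.8]
ee_rot: [0.117, 0.737, 0.657, 0.104]
force: [0.2, -0.1, 0.7]
grip_width: 0.493
grip_force: 0.0
```

```bash
python3 - <<'E'
from h import *
for k in range(3):
  for cam in('top','scene'):
    c=look(cam,['label','cover_handle','reader','pad_top'],cam+'5')
C5=c
s=ctrl.sense();print(s['joints'])
# reader above pose: tool down, tool y along reader x yaw 14
a=np.radians(14);ex=np.array([np.cos(a),np.sin(a),0])
delta([491.5,301.5,14+105+6+80],tool(0,ex))
E
```

```text
top label 0.59 [648.884  47.731 116.445]
top cover_handle 0.55 [560.693  58.489  47.461]
top reader 0.92 [492.867 301.272  14.361]
top pad_top 0.66 [495.725 293.04   18.196]
scene label 0.91 [652.616  51.783 121.364]
scene cover_handle 0.79 [553.98   59.622  50.064]
scene reader 0.64 [490.589 303.269  18.751]
scene pad_top 0.6 [493.586 295.734  17.776]
top label 0.66 [652.855  48.313 119.682]
top cover_handle 0.67 [563.025  56.848  47.693]
top reader 0.59 [493.831 302.206  14.772]
top pad_top 0.85 [496.393 294.258  18.288]
scene label 0.55 [651.814  50.234 121.502]
scene label 0.49 [495.089 295.47   14.917]
scene cover_handle 0.89 [558.663  55.661  56.584]
scene reader 0.77 [491.309 306.034  18.965]
scene pad_top 0.89 [493.374 295.646  13.377]
top label 0.6 [655.38   47.173 119.808]
top cover_handle 0.62 [563.452  59.272  48.144]
top cover_handle 0.54 [653.501  45.761 117.373]
top cover_handle 0.29 [491.371 301.628  13.994]
top reader 0.9 [492.387 304.148  17.367]
top pad_top 0.61 [493.306 296.831  16.2  ]
scene label 0.62 [651.967  51.69  119.887]
scene cover_handle 0.82 [553.777  57.421  49.695]
scene reader 0.85 [487.506 302.429  17.138]
scene pad_top 0.94 [492.587 292.733  15.247]
[-0.102  0.296  1.835 -0.006  0.696  0.016]
t 16.15 pos [524.266  62.133 157.51 ] F [-0.306 -0.177 -0.295] tq [ 0.02   0.144 -0.018]
 shift units [ 9.361 -1.694 -2.548] turn units [ 2.967  0.539 -3.401]
```

step_arm(increments=[{"dx": 0.5, "dy": 0, "dz": -0.5, "wx": 0.593, "wy": 0.108, "wz": -0.68}, {"dx": 0.5, "dy": 0, "dz": -0.5, "wx": 0.593, "wy": 0.108, "wz": -0.68}, {"dx": 0.5, "dy": 0, "dz": -0.5, "wx": 0.593, "wy": 0.108, "wz": -0.68}, {"dx": 0.5, "dy": 0, "dz": -0.5, "wx": 0.593, "wy": 0.108, "wz": -0.68}, {"dx": 0.5, "dy": 0, "dz": -0.5, "wx": 0.593, "wy": 0.108, "wz": -0.68}], fingers=85)

```text
time_s: 16.65
eef_pos: [510.7, 125.5, 218.7]
ee_rot: [-0.001, 0.615, 0.789, -0.001]
force: [-0.5, -0.2, -0.4]
grip_width: 0.999
grip_force: 0.0
```

```bash
python3 - <<'E'
from h import *
a=np.radians(14);ex=np.array([np.cos(a),np.sin(a),0])
delta([491.7,302.3,14+105+6+85],tool(0,ex))
# grip yaw in top picture: dark-pixel contour of the top face
c=eyes.capture('top');f=c['frame'][250:285,140:185];cv2.imwrite('pics/g6.png',cv2.resize(f,None,fx=13,fy=13,interpolation=cv2.INTER_CUBIC))
E
```

```text
t 16.65 pos [510.684 125.469 218.726] F [-0.456 -0.207 -0.384] tq [-0.055  0.039  0.053]
 shift units [7.044 0.994 0.351] turn units [-0.02  -0.005  0.026]
```

View pics/g6.png

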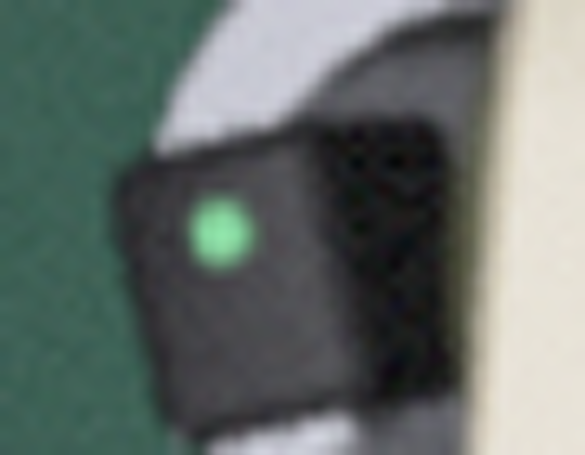

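The grip's top face is centred near (158.7,272.3) and tilted about 12° in the picture, which is 14° in the world. I move over it.

step_arm(increments=[{"dx": 0.9, "dy": 0.12, "dz": 0, "wx": 0, "wy": 0, "wz": 0}, {"dx": 0.9, "dy": 0.12, "dz": 0, "wx": 0, "wy": 0, "wz": 0}, {"dx": 0.9, "dy": 0.12, "dz": 0, "wx": 0, "wy": 0, "wz": 0}, {"dx": 0.9, "dy": 0.12, "dz": 0, "wx": 0, "wy": 0, "wz": 0}, {"dx": 0.9, "dy": 0.13, "dz": 0, "wx": 0, "wy": 0, "wz": 0}])

```text
time_s: 17.2
eef_pos: [498.3, 238.5, 217.6]
ee_rot: [0.0, 0.616, 0.788, 0.0]
force: [-0.0, -0.1, 0.1]
grip_width: 0.992
grip_force: 0.0
```

step_arm(increments=[{"dx": 0.9, "dy": 0.13, "dz": 0, "wx": 0, "wy": 0, "wz": 0}, {"dx": 0.9, "dy": 0.13, "dz": 0, "wx": 0, "wy": 0, "wz": 0}, {"dx": 0.75, "dy": 0.13, "dz": 0, "wx": 0, "wy": 0, "wz": 0}, {"dx": 0, "dy": 0, "dz": 0, "wx": 0, "wy": 0, "wz": 0}, {"dx": 0, "dy": 0, "dz": 0, "wx": 0, "wy": 0, "wz": 0}])

```text
time_s: 17.7
eef_pos: [492.4, 301.7, 217.7]
ee_rot: [0.0, 0.616, 0.788, 0.0]
force: [-0.1, 0.2, -0.1]
grip_width: 0.994
grip_force: 0.0
```

```bash
python3 - <<'E'
from h import *
a=np.radians(14);ex=np.array([np.cos(a),np.sin(a),0])
delta([492.5,302,14+104+6],tool(0,ex))
c=eyes.capture('scene');cv2.imwrite('pics/s7.png',cv2.resize(c['frame'][110:270,380:520],None,fx=3.5,fy=3.5,interpolation=cv2.INTER_CUBIC))
E
```

```text
t 17.7 pos [492.442 301.674 217.669] F [-0.116  0.157 -0.116] tq [ 0.019  0.    -0.047]
 shift units [0.013 0.004 3.747] turn units [ 0.003  0.002 -0.004]
```

View pics/s7.png

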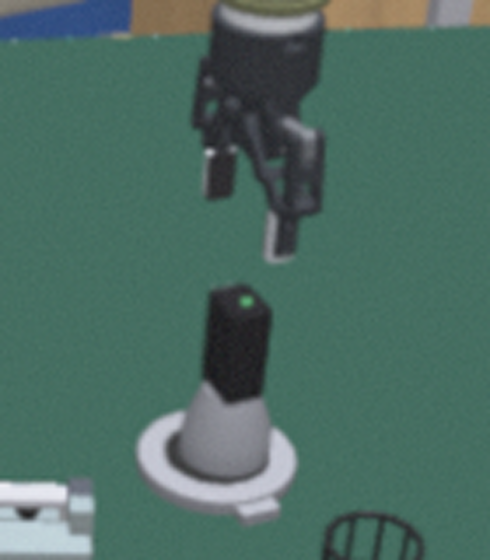

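The fingers straddle the grip. I descend and close.

step_arm(increments=[{"dx": 0, "dy": 0, "dz": 0.9, "wx": 0, "wy": 0, "wz": 0}, {"dx": 0, "dy": 0, "dz": 0.9, "wx": 0, "wy": 0, "wz": 0}, {"dx": 0, "dy": 0, "dz": 0.9, "wx": 0, "wy": 0, "wz": 0}, {"dx": 0, "dy": 0, "dz": 0.7, "wx": 0, "wy": 0, "wz": 0}, {"dx": 0, "dy": 0, "dz": 0.3, "wx": 0, "wy": 0, "wz": 0}])

```text
time_s: 18.25
eef_pos: [492.2, 300.9, 124.1]
ee_rot: [-0.0, 0.616, 0.788, -0.001]
force: [0.2, 0.1, 0.4]
grip_width: 0.997
grip_force: 0.0
```

step_arm(increments=[{"dx": 0, "dy": 0, "dz": 0, "wx": 0, "wy": 0, "wz": 0}, {"dx": 0, "dy": 0, "dz": 0, "wx": 0, "wy": 0, "wz": 0}, {"dx": 0, "dy": 0, "dz": 0, "wx": 0, "wy": 0, "wz": 0}, {"dx": 0, "dy": 0, "dz": 0, "wx": 0, "wy": 0, "wz": 0}, {"dx": 0, "dy": 0, "dz": 0, "wx": 0, "wy": 0, "wz": 0}], fingers=30, squeeze=50)

```text
time_s: 18.75
eef_pos: [493.1, 302.2, 126.9]
ee_rot: [0.001, 0.616, 0.788, 0.001]
force: [-0.3, -1.1, 5.1]
grip_width: 0.51
grip_force: 51.2
```

```bash
python3 - <<'E'
from h import *
for cam in ('top','scene','top','scene'): look(cam,['reader'])
s=ctrl.sense();print(s['grip_width']*85.4,s['grip_force'],s['eef_pos'],s['force'],s['wrist_torque'])
E
```

```text
top reader 0.58 [495.603 300.302  16.793]
scene reader 0.92 [490.686 302.02   17.039]
top reader 0.72 [491.457 305.155  14.802]
scene reader 0.71 [556.942  57.972  52.014]
43.55067785645595 51.24444544315338 [493.143 302.228 126.923] [-0.533 -1.466  5.301] [-0.244  0.173 -0.02 ]
```

step_arm(increments=[{"dx": 0, "dy": 0, "dz": -0.3, "wx": 0, "wy": 0, "wz": 0}, {"dx": 0, "dy": 0, "dz": -0.7, "wx": 0, "wy": 0, "wz": 0}, {"dx": 0, "dy": 0, "dz": -0.9, "wx": 0, "wy": 0, "wz": 0}, {"dx": 0, "dy": 0, "dz": -1, "wx": 0, "wy": 0, "wz": 0}, {"dx": 0, "dy": 0, "dz": -1, "wx": 0, "wy": 0, "wz": 0}])

```text
time_s: 19.65
eef_pos: [492.0, 302.0, 224.0]
ee_rot: [-0.0, 0.616, 0.788, -0.0]
force: [0.2, -0.9, -3.0]
grip_width: 0.511
grip_force: 51.2
```

step_arm(increments=[{"dx": -0.4, "dy": 0, "dz": -1, "wx": 0, "wy": 0, "wz": 0.5}, {"dx": -0.7, "dy": 0, "dz": -0.6, "wx": 0, "wy": 0, "wz": 0.7}, {"dx": -0.9, "dy": 0, "dz": -0.3, "wx": 0, "wy": 0, "wz": 0.8}, {"dx": -0.9, "dy": 0, "dz": 0, "wx": 0, "wy": 0, "wz": 0.8}, {"dx": -0.9, "dy": 0, "dz": 0, "wx": 0, "wy": 0, "wz": 0.6}])

```text
time_s: 20.15
eef_pos: [500.3, 207.1, 270.8]
ee_rot: [-0.0, 0.747, 0.665, 0.0]
force: [0.5, -0.7, -3.2]
grip_width: 0.51
grip_force: 51.4
```

```bash
python3 - <<'E'
from h import *
s=ctrl.sense();print(s['grip_width']*85.4,s['grip_force'])
delta([547.8,60.1,269.3],tool(35))
# circle-fit pad while free
c=eyes.capture('top'); m=eyes.landmark_of('top','pad_top');Rm=np.array(c['R'])
for d in m[:2]: print(d['p'],Rm.T@(np.array(d['point'])-np.array(c['t'])))
f=c['frame'][225:315,130:235];cv2.imwrite('pics/p8.png',cv2.resize(f,None,fx=6,fy=6,interpolation=cv2.INTER_CUBIC))
g=cv2.GaussianBlur(f,(3,3),0).astype(int); mk=((g.min(2)>110)).astype(np.uint8)
ct=max(cv2.findContours(mk,0,1)[0],key=cv2.contourArea); P=ray(c,ct[:,0]+[130.,225.],14)[:,:2]
from scipy.optimize import least_squares
r=least_squares(lambda q:np.hypot(*(P-q[:2]).T)-q[2],[494,295,60],loss='soft_l1',f_scale=1);print('pad',r.x,np.median(np.abs(r.fun)),len(P))
E
```

```text
43.52312400275105 51.38524532318115
t 20.15 pos [500.301 207.083 270.782] F [ 0.523 -0.707 -3.152] tq [-0.007 -0.011  0.067]
 shift units [-5.623  2.561  0.058] turn units [-5.835 -0.002  0.003]
pad [481.34  322.877  83.723] 8.45952837540164 310
```

View pics/p8.png

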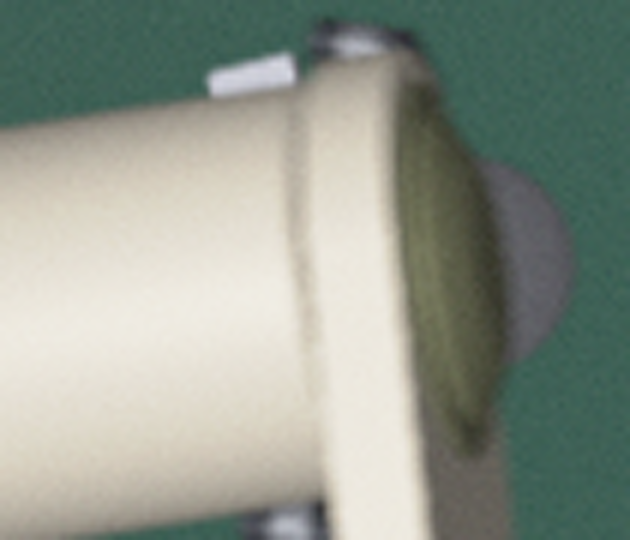

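The arm hides the pad from above here (crop centre), so I will measure the pad later. Next I move to the reading pose.

step_arm(increments=[{"dx": -0.7, "dy": 0.8, "dz": 0, "wx": 0, "wy": 0, "wz": 0}, {"dx": -0.7, "dy": 0.88, "dz": 0.03, "wx": 0, "wy": 0, "wz": 0}, {"dx": -0.7, "dy": 0.88, "dz": 0.03, "wx": 0, "wy": 0, "wz": 0}, {"dx": -0.7, "dy": 0, "dz": 0, "wx": -0.8, "wy": 0, "wz": 0}, {"dx": -0.7, "dy": 0, "dz": 0, "wx": -0.8, "wy": 0, "wz": 0}])

```text
time_s: 20.75
eef_pos: [554.7, 113.5, 268.4]
ee_rot: [0.063, 0.743, 0.664, 0.056]
force: [0.5, -0.7, -2.5]
grip_width: 0.514
grip_force: 52.9
```

step_arm(increments=[{"dx": -0.7, "dy": 0, "dz": 0, "wx": -0.9, "wy": 0, "wz": 0}, {"dx": -0.7, "dy": 0, "dz": 0, "wx": -0.9, "wy": 0, "wz": 0}, {"dx": -0.5, "dy": 0, "dz": 0, "wx": -0.9, "wy": 0, "wz": 0}, {"dx": -0.22, "dy": 0, "dz": 0, "wx": -0.9, "wy": 0, "wz": 0}, {"dx": 0, "dy": 0, "dz": 0, "wx": -0.635, "wy": 0, "wz": 0}])

```text
time_s: 21.25
eef_pos: [547.7, 61.2, 268.8]
ee_rot: [0.225, 0.711, 0.636, 0.201]
force: [0.5, -0.1, -2.9]
grip_width: 0.511
grip_force: 52.9
```

```bash
python3 - <<'E'
from h import *
s=ctrl.sense();print(s['grip_width']*85.4,s['grip_force'],s['joints'])
delta([547.8,60.1,269.3],tool(35))
for k in range(2):
  for cam in ('top','scene'): look(cam,['reader','reader_focus','label','pad_top'],cam+'9')
E
```

```text
43.64164375412763 52.910664081573486 [-0.098  0.114  1.827 -0.014  0.588  0.022]
t 21.25 pos [547.653  61.161 268.843] F [ 0.513 -0.075 -2.93 ] tq [ 0.101  0.642 -0.032]
 shift units [-0.042  0.019 -0.009] turn units [ 0.02  -0.021  0.028]
top reader 0.79 [609.874  51.579 178.14 ]
top label 0.83 [653.717  46.222 119.371]
top pad_top 0.91 [494.163 295.605  18.168]
top pad_top 0.55 [ 444.285 -308.937    0.04 ]
scene reader 0.57 [613.589  53.22  182.118]
scene label 0.8 [654.116  49.932 119.241]
scene pad_top 0.89 [493.091 294.673  13.861]
top reader 0.6 [610.462  55.682 181.253]
top label 0.64 [652.33   45.984 119.125]
top pad_top 0.66 [496.776 297.401  19.419]
scene reader 0.93 [613.351  57.968 178.728]
scene label 0.85 [650.94   50.673 120.694]
```

View pics/scene9.png

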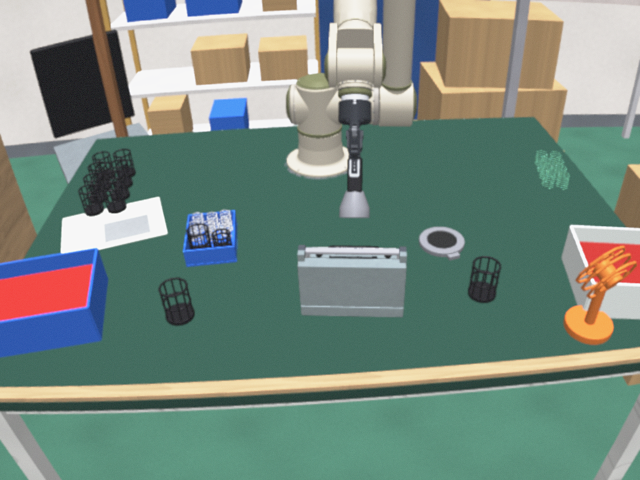

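The cover is closed and the reader is held square above the label at (354,205). The pad is free at (442,241). I hold for 3 s.

step_arm(increments=[{"dx": 0, "dy": 0, "dz": 0, "wx": 0, "wy": 0, "wz": 0}, {"dx": 0, "dy": 0, "dz": 0, "wx": 0, "wy": 0, "wz": 0}, {"dx": 0, "dy": 0, "dz": 0, "wx": 0, "wy": 0, "wz": 0}, {"dx": 0, "dy": 0, "dz": 0, "wx": 0, "wy": 0, "wz": 0}, {"dx": 0, "dy": 0, "dz": 0, "wx": 0, "wy": 0, "wz": 0}])

```text
time_s: 22.75
eef_pos: [548.5, 61.2, 269.1]
ee_rot: [0.224, 0.711, 0.636, 0.201]
force: [-0.8, 0.1, -3.1]
grip_width: 0.507
grip_force: 52.9
```

step_arm(increments=[{"dx": 0, "dy": 0, "dz": 0, "wx": 0, "wy": 0, "wz": 0}, {"dx": 0, "dy": 0, "dz": 0, "wx": 0, "wy": 0, "wz": 0}, {"dx": 0, "dy": 0, "dz": 0, "wx": 0, "wy": 0, "wz": 0}, {"dx": 0, "dy": 0, "dz": 0, "wx": 0, "wy": 0, "wz": 0}, {"dx": 0, "dy": 0, "dz": 0, "wx": 0, "wy": 0, "wz": 0}])

```text
time_s: 23.25
eef_pos: [548.5, 61.1, 269.1]
ee_rot: [0.224, 0.711, 0.636, 0.201]
force: [-0.2, -0.1, -2.8]
grip_width: 0.514
grip_force: 52.9
```

step_arm(increments=[{"dx": 0, "dy": 0, "dz": 0, "wx": 0, "wy": 0, "wz": 0}, {"dx": 0, "dy": 0, "dz": 0, "wx": 0, "wy": 0, "wz": 0}, {"dx": 0, "dy": 0, "dz": 0, "wx": 0, "wy": 0, "wz": 0}, {"dx": 0, "dy": 0, "dz": 0, "wx": 0, "wy": 0, "wz": 0}, {"dx": 0, "dy": 0, "dz": 0, "wx": 0, "wy": 0, "wz": 0}])

```text
time_s: 23.75
eef_pos: [548.5, 61.2, 269.1]
ee_rot: [0.224, 0.711, 0.636, 0.201]
force: [0.3, 0.4, -2.7]
grip_width: 0.512
grip_force: 52.9
```

step_arm(increments=[{"dx": 0, "dy": 0, "dz": 0, "wx": 0, "wy": 0, "wz": 0}, {"dx": 0, "dy": 0, "dz": 0, "wx": 0, "wy": 0, "wz": 0}, {"dx": 0, "dy": 0, "dz": 0, "wx": 0, "wy": 0, "wz": 0}, {"dx": 0, "dy": 0, "dz": 0, "wx": 0, "wy": 0, "wz": 0}, {"dx": 0, "dy": 0, "dz": 0, "wx": 0, "wy": 0, "wz": 0}])

```text
time_s: 24.25
eef_pos: [548.5, 61.2, 269.1]
ee_rot: [0.224, 0.711, 0.636, 0.201]
force: [0.2, -0.3, -3.3]
grip_width: 0.509
grip_force: 52.9
```

step_arm(increments=[{"dx": 0, "dy": 0, "dz": 0, "wx": 0, "wy": 0, "wz": 0}, {"dx": 0, "dy": 0, "dz": 0, "wx": 0, "wy": 0, "wz": 0}, {"dx": 0, "dy": 0, "dz": 0, "wx": 0, "wy": 0, "wz": 0}, {"dx": 0, "dy": 0, "dz": 0, "wx": 0, "wy": 0, "wz": 0}, {"dx": 0, "dy": 0, "dz": 0, "wx": 0, "wy": 0, "wz": 0}])

```text
time_s: 24.75
eef_pos: [548.5, 61.2, 269.1]
ee_rot: [0.224, 0.711, 0.636, 0.201]
force: [-1.3, -0.7, -3.5]
grip_width: 0.511
grip_force: 52.9
```

```bash
python3 - <<'E'
from h import *
from scipy.optimize import least_squares
delta([547.8,60.1,269.3],tool(35))
# free pad: ellipse of the pad's top in both views
for cam,(x0,y0,x1,y1) in(('top',(135,235,235,305)),('scene',(410,215,475,265))):
    c=eyes.capture(cam); f=c['frame'][y0:y1,x0:x1].astype(int)
    b,g,r=f[...,0],f[...,1],f[...,2]; mk=((r>70)|((g-r)<12)).astype(np.uint8)
    ct=max(cv2.findContours(mk,0,1)[0],key=cv2.contourArea); 
    h=cv2.convexHull(ct)[:,0]+[x0,y0]; P=ray(c,h.astype(float),14 if cam=='top' else 7)[:,:2]
    q=least_squares(lambda q:np.hypot(*(P-q[:2]).T)-q[2],[494,295,60],loss='soft_l1',f_scale=1);print(cam,q.x,np.median(abs(q.fun)),len(P))
    # dark inner disc
    mk2=(f.max(2)<60).astype(np.uint8);ct=cv2.findContours(mk2,0,1)[0]
    if ct:
        ct=max(ct,key=cv2.contourArea); M=cv2.moments(ct); 
        if M['m00']: print('inner',M['m00'],ray(c,[[x0+M['m10']/M['m00'],y0+M['m01']/M['m00']]],14))
E
```

```text
t 24.75 pos [548.47   61.165 269.103] F [-1.302 -0.671 -3.471] tq [ 0.011  0.62  -0.004]
 shift units [-0.045 -0.013 -0.019] turn units [ 0.004 -0.02   0.026]
top [498.659 296.472  61.48 ] 0.46041101308333054 27
inner 935.0 [[497.799 296.589  14.   ]]
scene [496.894 294.829  72.961] 3.9671318081809517 20
inner 2.0 [[601.401 353.705  14.   ]]
```

Hold done (3.5 s steady). I return to the pad, taking its centre as about (496, 296).

step_arm(increments=[{"dx": 0.2, "dy": 0, "dz": 0, "wx": 0.8, "wy": 0, "wz": 0}, {"dx": 0.4, "dy": 0, "dz": 0, "wx": 0.9, "wy": 0, "wz": 0}, {"dx": 0.7, "dy": 0, "dz": 0, "wx": 0.9, "wy": 0, "wz": 0}, {"dx": 0.8, "dy": 0, "dz": 0, "wx": 0.9, "wy": 0, "wz": 0}, {"dx": 0.8, "dy": 0, "dz": 0, "wx": 0.9, "wy": 0, "wz": 0}])

```text
time_s: 25.35
eef_pos: [556.8, 134.0, 269.5]
ee_rot: [0.055, 0.744, 0.665, 0.049]
force: [0.3, 0.3, -3.1]
grip_width: 0.512
grip_force: 52.9
```

step_arm(increments=[{"dx": 0.8, "dy": 0, "dz": 0, "wx": 0.9, "wy": 0, "wz": 0}, {"dx": 0.8, "dy": 0, "dz": 0, "wx": 0.535, "wy": 0, "wz": 0}, {"dx": 0.8, "dy": -0.7, "dz": 0, "wx": 0, "wy": 0, "wz": 0}, {"dx": 0.8, "dy": -0.7, "dz": 0, "wx": 0, "wy": 0, "wz": 0}, {"dx": 0.8, "dy": -0.7, "dz": 0, "wx": 0, "wy": 0, "wz": 0}])

```text
time_s: 25.85
eef_pos: [515.3, 239.3, 268.9]
ee_rot: [0.0, 0.746, 0.666, 0.0]
force: [-0.2, 0.5, -3.0]
grip_width: 0.511
grip_force: 53.3
```

step_arm(increments=[{"dx": 0.8, "dy": -0.7, "dz": 0, "wx": 0, "wy": 0, "wz": 0}, {"dx": 0.8, "dy": -0.35, "dz": 0, "wx": 0, "wy": 0, "wz": 0}, {"dx": 0.5, "dy": 0, "dz": 0, "wx": 0, "wy": 0, "wz": 0}, {"dx": 0, "dy": 0, "dz": 0, "wx": 0, "wy": 0, "wz": 0}, {"dx": 0, "dy": 0, "dz": 0, "wx": 0, "wy": 0, "wz": 0}])

```text
time_s: 26.35
eef_pos: [495.9, 293.0, 268.9]
ee_rot: [0.0, 0.746, 0.666, 0.0]
force: [-0.4, 0.1, -3.2]
grip_width: 0.509
grip_force: 53.3
```

```bash
python3 - <<'E'
from h import *
delta([496,296,128],tool(0))
for cam in ('top','scene'): look(cam,['reader','pad_top'])
E
```

```text
t 26.35 pos [495.893 293.003 268.866] F [-0.356  0.115 -3.169] tq [-0.019 -0.013 -0.015]
 shift units [ 0.121 -0.011  5.635] turn units [0.004 0.002 0.03 ]
top reader 0.98 [493.304 291.578 160.299]
top pad_top 0.58 [495.507 297.078  16.076]
scene reader 0.87 [496.255 290.707 158.022]
scene reader 0.49 [494.458 295.017  15.229]
```

step_arm(increments=[{"dx": 0.15, "dy": 0, "dz": 0.8, "wx": 0, "wy": 0, "wz": 0}, {"dx": 0, "dy": 0, "dz": 1, "wx": 0, "wy": 0, "wz": 0}, {"dx": 0, "dy": 0, "dz": 1, "wx": 0, "wy": 0, "wz": 0}, {"dx": 0, "dy": 0, "dz": 1, "wx": 0, "wy": 0, "wz": 0}, {"dx": 0, "dy": 0, "dz": 0.8, "wx": 0, "wy": 0, "wz": 0}])

```text
time_s: 27.15
eef_pos: [495.6, 296.9, 152.8]
ee_rot: [-0.0, 0.746, 0.666, -0.0]
force: [0.6, -0.1, -3.3]
grip_width: 0.509
grip_force: 53.3
```

step_arm(increments=[{"dx": 0, "dy": 0, "dz": 0.5, "wx": 0, "wy": 0, "wz": 0}, {"dx": 0, "dy": 0, "dz": 0.2, "wx": 0, "wy": 0, "wz": 0}, {"dx": 0, "dy": 0, "dz": 0.1, "wx": 0, "wy": 0, "wz": 0}, {"dx": 0, "dy": 0, "dz": 0.08, "wx": 0, "wy": 0, "wz": 0}, {"dx": 0, "dy": 0, "dz": 0, "wx": 0, "wy": 0, "wz": 0}])

```text
time_s: 27.65
eef_pos: [496.0, 297.4, 132.7]
ee_rot: [0.0, 0.746, 0.666, 0.001]
force: [-0.3, -0.8, -2.7]
grip_width: 0.509
grip_force: 53.2
```

```bash
python3 - <<'E'
from h import *
delta([496,296,128],tool(0))
for k in range(2):
  for cam in ('top','scene'): look(cam,['reader','pad_top'])
E
```

```text
t 27.65 pos [496.014 297.365 132.65 ] F [-0.276 -0.775 -2.667] tq [-0.017 -0.02   0.021]
 shift units [-0.054  0.005  0.186] turn units [ 0.011 -0.006  0.032]
top reader 0.74 [496.15  297.776  22.588]
top pad_top 0.8 [497.383 295.173  18.   ]
scene reader 0.77 [491.276 297.404  22.805]
scene pad_top 0.91 [493.668 297.062  14.744]
top reader 0.88 [494.134 295.087  24.688]
top pad_top 0.86 [497.341 295.227  16.396]
scene reader 0.79 [494.505 297.42   23.836]
scene reader 0.7 [707.846  38.085 151.751]
scene reader 0.15 [556.801  56.086  52.418]
scene pad_top 0.62 [ 440.573 -315.955   -2.557]
```

step_arm(increments=[{"dx": -0.02, "dy": 0.04, "dz": 0.07, "wx": 0, "wy": 0, "wz": 0}, {"dx": 0, "dy": 0, "dz": 0.05, "wx": 0, "wy": 0, "wz": 0}, {"dx": 0, "dy": 0, "dz": 0.04, "wx": 0, "wy": 0, "wz": 0}, {"dx": 0, "dy": 0, "dz": 0.03, "wx": 0, "wy": 0, "wz": 0}, {"dx": 0, "dy": 0, "dz": 0, "wx": 0, "wy": 0, "wz": 0}])

```text
time_s: 28.75
eef_pos: [496.7, 296.7, 127.2]
ee_rot: [-0.0, 0.745, 0.667, 0.0]
force: [-0.1, -0.4, -4.2]
grip_width: 0.51
grip_force: 53.2
```

step_arm(increments=[{"dx": 0, "dy": 0, "dz": 0.03, "wx": 0, "wy": 0, "wz": 0}, {"dx": 0, "dy": 0, "dz": 0, "wx": 0, "wy": 0, "wz": 0}, {"dx": 0, "dy": 0, "dz": 0, "wx": 0, "wy": 0, "wz": 0}])

```text
time_s: 29.05
eef_pos: [496.8, 296.7, 126.9]
ee_rot: [0.0, 0.745, 0.667, 0.0]
force: [-0.9, -0.8, 0.3]
grip_width: 0.51
grip_force: 53.5
```

step_arm(increments=[{"dx": 0, "dy": 0, "dz": 0.04, "wx": 0, "wy": 0, "wz": 0}, {"dx": 0, "dy": 0, "dz": 0, "wx": 0, "wy": 0, "wz": 0}, {"dx": 0, "dy": 0, "dz": 0, "wx": 0, "wy": 0, "wz": 0}])

```text
time_s: 29.35
eef_pos: [496.8, 296.8, 126.9]
ee_rot: [0.0, 0.745, 0.667, 0.001]
force: [-3.7, -1.9, 8.3]
grip_width: 0.514
grip_force: 54.6
```

step_arm(increments=[{"dx": 0, "dy": 0, "dz": 0, "wx": 0, "wy": 0, "wz": 0}, {"dx": 0, "dy": 0, "dz": 0, "wx": 0, "wy": 0, "wz": 0}, {"dx": 0, "dy": 0, "dz": 0, "wx": 0, "wy": 0, "wz": 0}, {"dx": 0, "dy": 0, "dz": 0, "wx": 0, "wy": 0, "wz": 0}, {"dx": 0, "dy": 0, "dz": 0, "wx": 0, "wy": 0, "wz": 0}], fingers=80)

```text
time_s: 29.85
eef_pos: [496.7, 296.7, 125.5]
ee_rot: [0.0, 0.746, 0.666, 0.0]
force: [-0.4, 0.1, -0.2]
grip_width: 0.935
grip_force: 0.0
```

step_arm(increments=[{"dx": 0, "dy": 0, "dz": -0.3, "wx": 0, "wy": 0, "wz": 0}, {"dx": 0, "dy": 0, "dz": -0.8, "wx": 0, "wy": 0, "wz": 0}, {"dx": 0, "dy": 0, "dz": -1, "wx": 0, "wy": 0, "wz": 0}, {"dx": 0, "dy": 0, "dz": -1, "wx": 0, "wy": 0, "wz": 0}, {"dx": 0, "dy": 0, "dz": -1, "wx": 0, "wy": 0, "wz": 0}])

```text
time_s: 30.35
eef_pos: [496.6, 296.6, 229.8]
ee_rot: [0.0, 0.746, 0.666, 0.0]
force: [0.3, -0.5, 0.1]
grip_width: 0.933
grip_force: 0.0
```

step_arm(increments=[{"dx": 0, "dy": -1, "dz": -0.5, "wx": 0, "wy": 0, "wz": 0}, {"dx": 0, "dy": -1, "dz": -0.5, "wx": 0, "wy": 0, "wz": 0}, {"dx": 0, "dy": -1, "dz": 0, "wx": 0, "wy": 0, "wz": 0}, {"dx": 0, "dy": -1, "dz": 0, "wx": 0, "wy": 0, "wz": 0}, {"dx": 0, "dy": 0, "dz": 0, "wx": 0, "wy": 0, "wz": 0}])

```text
time_s: 30.85
eef_pos: [395.3, 308.3, 254.1]
ee_rot: [-0.0, 0.745, 0.667, 0.001]
force: [0.2, 0.0, 0.6]
grip_width: 0.938
grip_force: 0.0
```

```bash
python3 - <<'E'
from h import *
for k in range(2):
  for cam in ('top','scene'): c=look(cam,['reader','pad_top','label','cage_a'] if k else ['reader','pad_top'],cam+'12')
a=cv2.imread('pics/top12.png');b=cv2.imread('pics/scene12.png')
im=np.hstack([cv2.resize(a[110:310,110:410],(400,267)),cv2.resize(b[150:350,280:580],(400,267))]);cv2.imwrite('pics/end.png',im)
E
```

```text
top reader 0.26 [707.635  41.519 150.361]
top pad_top 0.68 [492.155 296.154  17.977]
top pad_top 0.23 [711.125  42.075 153.08 ]
scene reader 0.77 [496.29  296.904  19.582]
scene reader 0.33 [697.192 343.423  -2.07 ]
scene pad_top 0.71 [ 439.818 -314.964   -0.817]
scene pad_top 0.57 [493.005 295.45   16.864]
top reader 0.97 [494.775 298.287  13.413]
top pad_top 0.61 [496.044 294.137  14.274]
top label 0.84 [651.466  48.96  118.911]
top cage_a 0.74 [ 718.272 -352.584   -2.169]
top cage_a 0.71 [701.639 345.855  -0.017]
scene reader 0.97 [493.207 297.639  16.733]
scene pad_top 0.94 [494.63  294.282  14.285]
scene cage_a 0.89 [697.951 344.552   1.163]
scene cage_a 0.84 [ 712.165 -353.31    -2.887]
```

View pics/end.png

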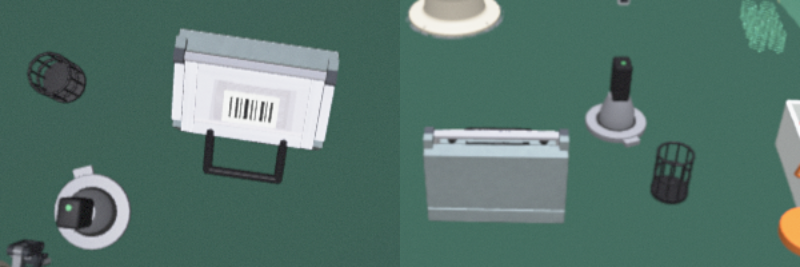

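The cover is closed, the reader stands upright in the middle of its pad (left crop 92,212), and the cages have not moved. The robot is touching nothing.

```bash
python3 -c "
from rig import finish_job
print(finish_job())"
```

```text
the job is handed in; nothing more can be done
None
```

I lowered the cover onto its stop, held the reader square to the label for about 3.5 s at roughly 70 mm, set it back upright within about 3 mm of the pad's middle, left the cages where they were, and handed in the job at about 31 s.

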